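# Find the weak leaf spring and mark it

## Task

One of the four clamped leaf springs in the test fixture has gone weak. Starting at the end where the marker is parked and working along the row, press each spring's free tip gently down onto its stop for a moment and feel how stiff it is, without overstraining any; then slide the marker along its track so that it stands in line with the weak spring and let go. Leave everything else where it is.

Things in the scene. Friction and masses are not known exactly. Their poses are not given: they have to be found in the camera images.
- fixture: the spring test fixture, bolted to the bench: grey painted plate 250 (x) x 280 (y) x 12 mm. Origin on the bench; plate spans x -155..+95 mm, y +-140 mm. Own +x points away from the robot, from the spring tips to their clamps; own y runs along the row. Four leaf springs stand in a row at y = -66, -22, +22, +66 mm (44 mm apart), tips towards the robot. A black rubber-faced stop bar lies under the tips, the marker's track in front of them at x = -120 mm
- spring_a: clamp block of leaf spring a, 34 x 26 mm, 67 mm above the bench, fixed on the fixture at x = +62 mm; origin under the block; same axes as the fixture. Which spring stands at which place in the row changes. All four look alike
- leaf_a_tip (a point): press point of leaf spring a: top centre of the brass rivet (12 mm diameter, 5 mm high) near the free tip of the 16 mm wide, 3 mm thick steel leaf; 112 mm in front of its clamp block's centre (x = -50 mm of the fixture), 60 mm above the bench when free. The leaf reaches 8 mm beyond it
- leaf_a (a joint): bending of leaf spring a, rad: 0 free, 0.133 on its stop (the rivet is then 12 mm lower). It springs back when released. At the rivet, just reaching the stop takes about 8 N for a sound spring and about half of that (4 N) for the one weak spring, in proportion to the travel; beyond that the stop is hard. More than 25 N on a spring overstrains it
- spring_b: clamp block of leaf spring b, 34 x 26 mm, 67 mm above the bench, fixed on the fixture at x = +62 mm; origin under the block; same axes as the fixture. Which spring stands at which place in the row changes. All four look alike
- leaf_b_tip (a point): press point of leaf spring b: top centre of the brass rivet (12 mm diameter, 5 mm high) near the free tip of the 16 mm wide, 3 mm thick steel leaf; 112 mm in front of its clamp block's centre (x = -50 mm of the fixture), 60 mm above the bench when free. The leaf reaches 8 mm beyond it
- leaf_b (a joint): bending of leaf spring b, rad: 0 free, 0.133 on its stop (the rivet is then 12 mm lower). It springs back when released. At the rivet, just reaching the stop takes about 8 N for a sound spring and about half of that (4 N) for the one weak spring, in proportion to the travel; beyond that the stop is hard. More than 25 N on a spring overstrains it
- spring_c: clamp block of leaf spring c, 34 x 26 mm, 67 mm above the bench, fixed on the fixture at x = +62 mm; origin under the block; same axes as the fixture. Which spring stands at which place in the row changes. All four look alike
- leaf_c_tip (a point): press point of leaf spring c: top centre of the brass rivet (12 mm diameter, 5 mm high) near the free tip of the 16 mm wide, 3 mm thick steel leaf; 112 mm in front of its clamp block's centre (x = -50 mm of the fixture), 60 mm above the bench when free. The leaf reaches 8 mm beyond it
- leaf_c (a joint): bending of leaf spring c, rad: 0 free, 0.133 on its stop (the rivet is then 12 mm lower). It springs back when released. At the rivet, just reaching the stop takes about 8 N for a sound spring and about half of that (4 N) for the one weak spring, in proportion to the travel; beyond that the stop is hard. More than 25 N on a spring overstrains it
- spring_d: clamp block of leaf spring d, 34 x 26 mm, 67 mm above the bench, fixed on the fixture at x = +62 mm; origin under the block; same axes as the fixture. Which spring stands at which place in the row changes. All four look alike
- leaf_d_tip (a point): press point of leaf spring d: top centre of the brass rivet (12 mm diameter, 5 mm high) near the free tip of the 16 mm wide, 3 mm thick steel leaf; 112 mm in front of its clamp block's centre (x = -50 mm of the fixture), 60 mm above the bench when free. The leaf reaches 8 mm beyond it
- leaf_d (a joint): bending of leaf spring d, rad: 0 free, 0.133 on its stop (the rivet is then 12 mm lower). It springs back when released. At the rivet, just reaching the stop takes about 8 N for a sound spring and about half of that (4 N) for the one weak spring, in proportion to the travel; beyond that the stop is hard. More than 25 N on a spring overstrains it
- marker (a joint): position of the sliding marker along its track, m: 0 at its parked end (y = -108 mm of the fixture), up to 0.195 towards the fixture's +y. It slides with about 2 N of friction and stays where it is left
- marker_grip (a point): centre of the marker's upright grey grip post, 20 x 20 mm, 36 mm tall (30 to 66 mm above the bench), this point 50 mm above the bench; a 30 x 26 mm foot under it, and a thin needle on the foot that points at the springs. Axes as the fixture's
- fitting: small brass pipe fitting, 24 mm across, 30 mm tall, standing at the back corner of the fixture's plate; origin under its centre
- collar: steel shaft collar, 26 mm across, 12 mm tall, lying at the other back corner of the plate; origin under its centre
- screwdriver: screwdriver lying on the bench to the left; bystander
- jar: amber glass jar, 56 mm across, 75 mm tall, on the bench to the right; bystander
- wrench: steel wrench lying on the bench to the right; bystander
- carton: small cardboard carton 90 x 60 x 45 mm on the bench to the left; bystander
- cup: white plastic cup, 70 mm across, 80 mm tall, on the bench to the right; bystander

How it is judged (in metres and radians):
On the way, in this order (a step that is already met when the one before it is completed fails the run):
1. the first (next to the marker's parked end) spring in the row is pressed down onto its stop (bent at least 0.122 rad) for 0.15 s (((y of spring_a in the frame of fixture between -0.078 and -0.054 m and value of joint leaf_a above 0.122 rad) or (y of spring_b in the frame of fixture between -0.078 and -0.054 m and value of joint leaf_b above 0.122 rad) or (y of spring_c in the frame of fixture between -0.078 and -0.054 m and value of joint leaf_c above 0.122 rad) or (y of spring_d in the frame of fixture between -0.078 and -0.054 m and value of joint leaf_d above 0.122 rad))), for 0.15 s.
2. the second spring in the row is pressed down onto its stop (bent at least 0.122 rad) for 0.15 s (((y of spring_a in the frame of fixture between -0.034 and -0.01 m and value of joint leaf_a above 0.122 rad) or (y of spring_b in the frame of fixture between -0.034 and -0.01 m and value of joint leaf_b above 0.122 rad) or (y of spring_c in the frame of fixture between -0.034 and -0.01 m and value of joint leaf_c above 0.122 rad) or (y of spring_d in the frame of fixture between -0.034 and -0.01 m and value of joint leaf_d above 0.122 rad))), for 0.15 s.
3. the third spring in the row is pressed down onto its stop (bent at least 0.122 rad) for 0.15 s (((y of spring_a in the frame of fixture between 0.01 and 0.034 m and value of joint leaf_a above 0.122 rad) or (y of spring_b in the frame of fixture between 0.01 and 0.034 m and value of joint leaf_b above 0.122 rad) or (y of spring_c in the frame of fixture between 0.01 and 0.034 m and value of joint leaf_c above 0.122 rad) or (y of spring_d in the frame of fixture between 0.01 and 0.034 m and value of joint leaf_d above 0.122 rad))), for 0.15 s.
4. the fourth (last) spring in the row is pressed down onto its stop (bent at least 0.122 rad) for 0.15 s (((y of spring_a in the frame of fixture between 0.054 and 0.078 m and value of joint leaf_a above 0.122 rad) or (y of spring_b in the frame of fixture between 0.054 and 0.078 m and value of joint leaf_b above 0.122 rad) or (y of spring_c in the frame of fixture between 0.054 and 0.078 m and value of joint leaf_c above 0.122 rad) or (y of spring_d in the frame of fixture between 0.054 and 0.078 m and value of joint leaf_d above 0.122 rad))), for 0.15 s.
At the end, for the whole second after the job is handed in: The marker's post stands in line with the weak spring, within 12 mm along the row, at rest, and all four springs are released (bent less than 0.02 rad). The judge knows the weak spring by its resting 0.0006 rad lower than the others, far below what can be seen or measured: it has to be felt (((y of marker_grip in the frame of leaf_a_tip between -0.012 and 0.012 m and value of joint leaf_a above 0.0006 rad) or (y of marker_grip in the frame of leaf_b_tip between -0.012 and 0.012 m and value of joint leaf_b above 0.0006 rad) or (y of marker_grip in the frame of leaf_c_tip between -0.012 and 0.012 m and value of joint leaf_c above 0.0006 rad) or (y of marker_grip in the frame of leaf_d_tip between -0.012 and 0.012 m and value of joint leaf_d above 0.0006 rad)) and velocity of joint marker between -0.01 and 0.01 m/s and value of joint each of leaf_a, leaf_b, leaf_c, leaf_d below 0.02 rad); the robot touches nothing.
It fails at once if a spring is overstrained: more than 25 N of contact force on it (contact force between any of spring_a, spring_b, spring_c, spring_d and anything else above 25 N).
It fails at once if a bystander is moved more than 25 mm (distance of any of fitting, collar, screwdriver, jar, wrench, carton, cup from where it was at the start of the episode above 0.025 m).
It also fails if it takes over 72 s, if anything falls off the work surface, if the arm or the gripper's body presses on something with over 40 N, if the wrist force passes 120 N, or if a joint passes its speed limit or range.

## Robot

A 6-joint arm with a two-finger parallel gripper is mounted at the origin on the work surface. World frame = base frame: x ahead of the robot, y to its left, z up, the work surface at z = 0. Lengths are in mm, angles in rad, forces in N, time in s.
With the tool pointing down it reaches from about 225 to 725 mm from the base axis. Payload 3.1 kg.
Tool frame: the origin (TCP) lies midway between the tips of the shut fingers; the grasp point (between the pads) lies 19 mm behind it (grip_depth is the distance from the TCP to the grasp point, in mm); z points along the fingers, y is the line along which they close (so a half turn about z gives the same grasp; the last joint's range is limited). The gripper opens to 85 mm and grips with 20 to 120 N. Pads are 22 mm wide; open, the fingers measure 114 mm over their backs; the gripper's body (76 mm by 85 mm) begins 54 mm behind the grasp point. The pads swing forward as they close: fully open they stand 13 mm farther back than shut.
Start: joints at [-1.277, 0.048, 0.099, 1.622, 0, 1.443], TCP at [214.921, -478.985, 231.312] pointing down, gripper open.
Joint ranges: [-2.91, 2.91], [-0.99, 1.94], [-1.21, 1.42], [-2.12, 2.29], [-1.49, 1.47], [-3.14, 3.14]. Speed limits (rad/s): [2.79, 2.79, 3.14, 3.14, 3.14, 3.14].

## Interface

Orientations are given as a 3x3 rotation matrix whose columns are the frame's x, y, z axes.
In Python, from station import observe, get_image, job_done, grip_depth gives the robot as it stands. The module is installed in compiled form; this text tells all that it offers.
- The arm moves only by the shell command python3 -m creep 'ROWS' [OPENING] [FORCE]. ROWS is JSON, one flat list of numbers, 4 for each row, row after row: the shift along the tool's x, y, z in cm, then the turn about the tool's z in degrees. In form: [x, y, z, twist, x, y, z, twist, ...]. A call has 1 to 8 rows; each row shifts and turns the commanded pose from where the row before left it, along the tool's axes as they then stand; what a row does not reach is not made up. A row lasts 1/12 s, in which the tool goes at most 41.7 mm and 7.16 degrees, less where a joint would pass 70% of its speed; a pose out of reach is approached as far as the arm can. A call is refused whole if a number of a shift passes 4.17 or a number of a turn 7.16, either way. A call with a gripper value outside its range is refused whole. OPENING is the opening, from 0 (shut) to 1 (fully open), set as the call begins (- or left out, the last holds). The fingers move at their own pace and stop on an object; FORCE is the grip in N (left out, the last holds). Time passes only in rows, so rows that do not move let the fingers close. It gives the time, the measured TCP pose, the force, the opening and the grip force at its end, in the units of the state.
- observe(): the state, without advancing time (a new reading comes with each control period).
- get_image(name): name is "side" or "top"; returns a dict with "color" (400x640x3 uint8, red, green, blue), "K" (3x3 intrinsics, pixels), "world_from_camera" (4x4, takes a point from camera to world coordinates). Camera axes: x right, y down, z forward; pixel columns grow to the right and rows downward; lengths in mm; the calibration is good to about 2 mm. A picture is of the moment at which its call begins. There is no depth.
- job_done(): hands the job in; it is judged then, once.
The state is a dict: "time": time; "joints": joint angles; "joint_velocities": joint speeds; "joint_torque": joint torques, N m; "eef_pos": TCP position; "tool_rot": TCP orientation; "contact_force": force on the tool from outside, world axes, zero at the start; "wrist_torque": the same for the moment, N m; "gripper_width": opening from 0.0 (shut) to 1.0 (fully open); "gripper_force": force on a finger pad.
Only numpy, scipy, OpenCV 4.12 (cv2) and the standard library are available. Lean on these libraries where they do the work, as an engineer would, in place of code of your own. Each camera call takes 0.05 s, during which the arm holds its last target. There are 200 camera calls.

## Working session

There is one attempt and no reset: what is moved stays moved. The work goes in short steps, Python scripts to look and compute and a shell command to move; the robot and the scene stay as the last step left them, time stands still between calls to the robot, and variables do not carry over. Pictures are saved under pics/ and viewed, at most 10 in all, crops included, and the job is handed in when it is done.

```bash
mkdir -p pics; python3 - <<'E'
from station import *
import cv2,json
for n in("top","side"):
    i=get_image(n);cv2.imwrite(f"pics/{n}0.png",i["color"][:,:,::-1]);print(n,i["K"],i["world_from_camera"])
s=observe();print(s,grip_depth)
E
```

```text
top [[520.6150053    0.         320.55460029]
 [  0.         520.6150053  205.03960131]
 [  0.           0.           1.        ]] [[ 6.77944441e-03 -9.84551296e-01  1.74965094e-01  3.16598654e+02]
 [-9.99951443e-01 -7.92609500e-03 -5.85563591e-03 -4.31968014e+00]
 [ 7.15196388e-03 -1.74916900e-01 -9.84557224e-01  1.40649709e+03]
 [ 0.00000000e+00  0.00000000e+00  0.00000000e+00  1.00000000e+00]]
side [[459.44945503   0.         323.83418958]
 [  0.         459.44945503 197.47387277]
 [  0.           0.           1.        ]] [[-7.52919633e-01 -3.70421456e-01  5.43966885e-01 -7.90700581e+01]
 [-6.57726129e-01  4.51853154e-01 -6.02681562e-01  7.02837642e+02]
 [-2.25469712e-02 -8.11552014e-01 -5.83844981e-01  7.51513694e+02]
 [ 0.00000000e+00  0.00000000e+00  0.00000000e+00  1.00000000e+00]]
{'time': 0.1, 'joints': array([-1.27681471e+00,  4.86645456e-02,  9.77662465e-02,  1.62197353e+00,
       -1.62840179e-05,  1.44303327e+00]), 'joint_velocities': array([ 0.00072122, -0.00244922,  0.00290416,  0.00043841,  0.00143349,
        0.0011032 ]), 'joint_torque': array([ 2.20572554e-03, -3.39850616e+01,  3.20935893e+01,  1.58375467e-02,
       -1.85580220e-04,  2.97944794e-06]), 'eef_pos': array([ 214.75526477, -478.48002887,  230.24639015]), 'tool_rot': array([[ 9.12376213e-01,  4.09352252e-01, -6.16992854e-04],
       [ 4.09352641e-01, -9.12374094e-01,  1.98173637e-03],
       [ 2.48299951e-04, -2.06065678e-03, -9.99997846e-01]]), 'contact_force': array([-0.3507934 ,  0.32063351, -0.52852049]), 'wrist_torque': array([-0.00806373, -0.02090993, -0.00506778]), 'gripper_force': 0.0, 'gripper_width': 0.9998578389877468} 18.700000000000003
```

View pics/top0.png

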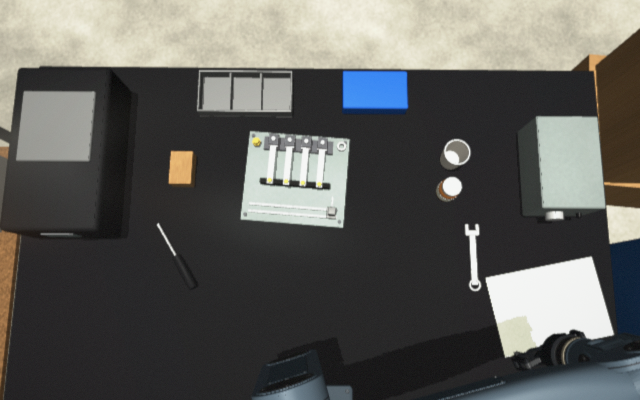

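View pics/side0.png

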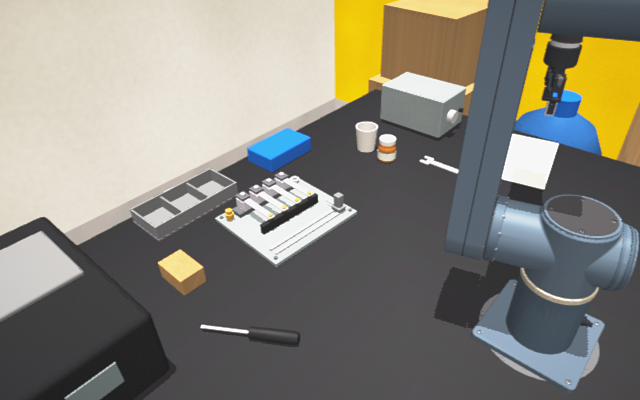

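The top view shows the plate with corners near (250,131), (350,138), (347,228), (241,221). The springs run up the picture with yellow rivets near row 183, and the marker post is at (332,211), at the right (-y) end. The side view agrees.

```bash
cat > h.py <<'E'
from station import *
import cv2,numpy as np
def ray(i,px,z):
    T=i["world_from_camera"];d=T[:3,:3]@np.linalg.solve(i["K"],[px[0],px[1],1]);o=T[:3,3]
    return (o+d*(z-o[2])/d[2])[:2]
def st():
    s=observe();print(round(s["time"],2),s["eef_pos"].round(1),s["contact_force"].round(2),s["gripper_width"].round(3))
    return s
E
python3 - <<'E'
from h import *
for n in("top","side"):
    i=get_image(n);c=i["color"];hsv=cv2.cvtColor(c,cv2.COLOR_RGB2HSV)
    if n=="top":
        m=((hsv[...,2]>110)).astype(np.uint8);m[:110]=0;m[240:]=0;m[:,:225]=0;m[:,365:]=0
        k=max(cv2.findContours(m,0,2)[0],key=cv2.contourArea);r=cv2.minAreaRect(k)
        print(r); P=np.array([ray(i,p,12) for p in cv2.boxPoints(r)]);print(P.round(1),P.mean(0))
        roi=(235,125,120,110)
    else: roi=(210,165,150,100)
    x,y,w,h=roi
    y_m=cv2.inRange(hsv,(18,110,90),(36,255,255));q=np.zeros_like(y_m);q[y:y+h,x:x+w]=y_m[y:y+h,x:x+w]
    _,_,S,C=cv2.connectedComponentsWithStats(q)
    for s,cc in list(zip(S,C))[1:]: print(n,s[4],cc.round(1),ray(i,cc,58).round(1))
    cv2.imwrite(f"pics/{n}1.png",cv2.resize(c[y:y+h,x:x+w,::-1],None,fx=5,fy=5,interpolation=2))
E
```

```text
((294.8553161621094, 178.8084259033203), (103.27007293701172, 89.51402282714844), 4.573921203613281)
[[523.5 205.5]
 [775.1 194.1]
 [753.8 -93.1]
 [503.2 -73. ]] [638.89581612  58.38143239]
top 47 [256.2 141.6] [727.8 161.7]
top 5 [269.2 179.6] [623.7 124.3]
top 8 [285.9 180.9] [620.6  80.1]
top 6 [302.5 182. ] [617.9  35.9]
top 6 [319.  183.5] [614.2  -7.8]
side 8 [308.9 192.1] [613.4  -6.2]
side 10 [296.5 199. ] [617.2  36.8]
side 9 [283.7 206.6] [619.7  80.9]
side 87 [228.8 213.7] [704.3 188.6]
side 8 [270.1 214.1] [623.5 124.3]
```

View pics/top1.png

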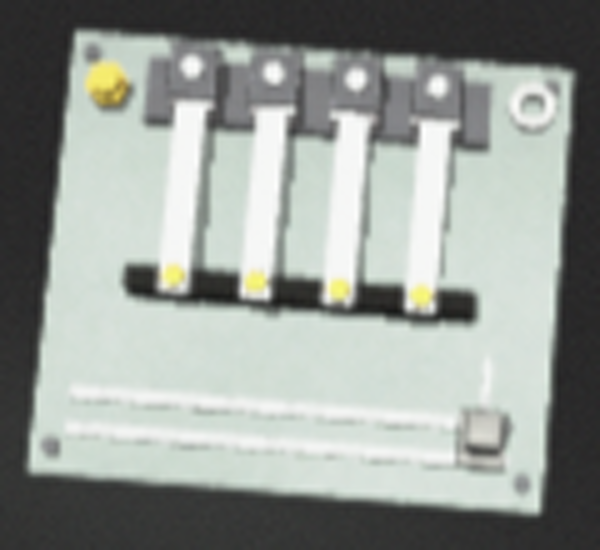

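Both views give the rivets at about (614,-7), (617.5,36), (620,80.5) and (623.5,124). The fixture yaw is about -4.2°, which puts the marker near (541,-44). I'll shut the fingers, align them, then approach above spring 1.

```bash
python3 -m creep '[0,0,0,7.1,0,0,0,7.1,0,0,0,7.1,0,0,0,7.1,2.4,-3.3,0,0,2.4,-3.3,0,0,2.4,-3.3,0,0,2.4,-3.3,0,0]' 0 40; python3 -m creep '[2.4,-3.3,0,0,2.4,-3.3,0,0,2.4,-3.3,0,0,2.4,-3.3,0,0,2.4,-3.3,0,0,2.4,-3.3,0,0,2.4,-3.3,0,0,2.4,-3.3,0,0]'; python3 -m creep '[2.4,-3.3,0,0,2.4,-3.3,0,0,2.4,-3.3,0,0,0,0,3,0,0,0,3,0,0,0,3,0,0,0,0,0,0,0,0,0]'
cat > s.py <<'E'
from h import *
s=st();R=s["tool_rot"];print(R[:,0].round(3),R[:,2].round(3))
t=np.array([[614,-7,60],[617.5,36.3,60],[620.2,80.5,60],[623.6,124.3,60],[541,-44,33]])
for p in t: print((R.T@(p-s["eef_pos"])/10).round(2))
E
python3 s.py
```

```text
time: 0.87
eef_pos: [320.9, -353.1, 231.0]
tool_rot: [[0.997, -0.075, -0.0], [-0.075, -0.997, 0.0], [-0.0, -0.0, -1.0]]
contact_force: [1.3, -0.5, -0.1]
gripper_width: 0.003
gripper_force: 0.0
time: 1.53
eef_pos: [532.3, -103.4, 231.2]
tool_rot: [[0.997, -0.074, -0.0], [-0.074, -0.997, -0.0], [-0.0, 0.0, -1.0]]
contact_force: [0.7, -0.8, -0.4]
gripper_width: 0.001
gripper_force: 0.0
time: 2.2
eef_pos: [608.1, -11.5, 138.4]
tool_rot: [[0.997, -0.074, -0.007], [-0.074, -0.997, 0.001], [-0.007, -0.0, -1.0]]
contact_force: [0.5, -1.1, 0.6]
gripper_width: -0.0
gripper_force: 0.0Traceback (most recent call last):
  File "s.py", line 2, in <module>
    s=st();R=s["tool_rot"];print(R[:,0].round(3),R[:,2].round(3))
  File "h.py", line 7, in st
    s=observe();print(round(s["time"],2),s["eef_pos"].round(1),s["contact_force"].round(2),s["gripper_width"].round(3))
                                                                                           ^^^^^^^^^^^^^^^^^^^^^^^^
AttributeError: 'float' object has no attribute 'round'
```

```bash
sed -i 's/s\["gripper_width"\].round(3)/round(s["gripper_width"],3)/' h.py; python3 -m creep '[0.55,-0.5,2,0,0,0,2,0,0,0,2.5,0,0,0,0,0,0,0,0,0,0,0,0,0]' |grep -E 'eef|cont'; python3 s.py
python3 - <<'E'
from h import *
for n,(x,y,w,h) in (("top",(280,150,80,60)),("side",(250,150,110,80))):
    c=get_image(n)["color"];cv2.imwrite(f"pics/{n}2.png",cv2.resize(c[y:y+h,x:x+w,::-1],None,fx=5,fy=5,interpolation=2))
a=cv2.imread("pics/top2.png");b=cv2.imread("pics/side2.png");a=cv2.copyMakeBorder(a,0,100,0,0,0);a=cv2.resize(a,None,fx=.62,fy=.62);b=cv2.resize(b,None,fx=.98,fy=.62*400/400)if 0 else cv2.resize(b,(545,a.shape[0]))
cv2.imwrite("pics/c2.png",np.hstack([a,b]))
E
```

```text
eef_pos: [618.1, -7.8, 79.6]
contact_force: [0.1, -0.1, 0.1]
2.7 [618.1  -7.8  79.6] [ 0.14 -0.09  0.15] -0.0
[ 0.997 -0.074  0.004] [ 0.004 -0.    -1.   ]
[-0.43 -0.05  1.96]
[-0.4  -4.39  1.96]
[-0.46 -8.82  1.96]
[ -0.44 -13.21   1.95]
[-7.44  4.18  4.63]
```

View pics/side2.png

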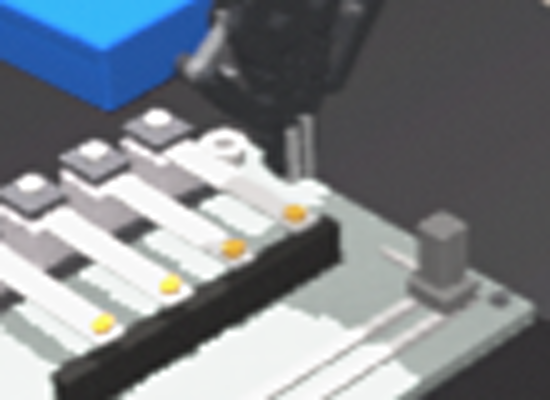

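The side crop shows the shut fingers about 20 mm above rivet 1, which is at about (295,212) in the crop. I'll descend gently.

```bash
python3 -m creep '[-0.4,0,0.5,0,0,0,0.5,0,0,0,0.4,0,0,0,0,0,0,0,0,0,0,0,0,0,0,0,0,0]' |grep -E 'eef|cont';  python3 -m creep '[0,0,0.3,0,0,0,0.2,0,0,0,0.1,0,0,0,0,0,0,0,0,0,0,0,0,0]' |grep -E 'eef|cont'; python3 -m creep '[0,0,0.1,0,0,0,0.1,0,0,0,0.1,0,0,0,0,0,0,0,0,0,0,0,0,0]' |grep -E 'eef|cont'
```

```text
eef_pos: [612.4, -7.0, 62.3]
contact_force: [0.4, -0.4, 0.0]
eef_pos: [612.8, -7.1, 56.9]
contact_force: [1.0, -0.5, 2.8]
eef_pos: [612.8, -7.1, 53.8]
contact_force: [0.3, 0.6, 5.2]
```

```bash
python3 -m creep '[0,0,0.1,0,0,0,0.1,0,0,0,0.1,0,0,0,0,0,0,0,0,0,0,0,0,0]' |grep -E 'eef|cont';python3 -m creep '[0,0,0.1,0,0,0,0,0,0,0,0,0,0,0,0,0]' |grep -E 'eef|cont'; python3 -m creep '[0,0,0.1,0,0,0,0,0,0,0,0,0,0,0,0,0]' |grep -E 'eef|cont'
```

```text
eef_pos: [612.8, -7.1, 51.2]
contact_force: [0.3, 0.5, 5.3]
eef_pos: [612.9, -7.1, 50.4]
contact_force: [-0.4, 0.8, 8.1]
eef_pos: [612.9, -7.1, 49.6]
contact_force: [-0.2, 0.5, 7.2]
```

```bash
for k in 1; do python3 -m creep '[0,0,0.1,0,0,0,0,0,0,0,0,0,0,0,0,0]' |grep -E 'eef|cont'; python3 -m creep '[0,0,0.05,0,0,0,0,0,0,0,0,0]' |grep -E 'eef|cont'; python3 -m creep '[0,0,0.05,0,0,0,0,0,0,0,0,0]' |grep -E 'eef|cont'; done
```

```text
eef_pos: [613.0, -7.1, 48.8]
contact_force: [-0.7, -0.4, 8.3]
eef_pos: [613.0, -7.1, 48.4]
contact_force: [-1.5, -0.8, 8.5]
eef_pos: [613.0, -7.1, 48.3]
contact_force: [-0.4, 0.4, 9.0]
```

```bash
python3 -m creep '[0,0,0.05,0,0,0,0,0,0,0,0,0]' |grep -E 'eef|cont'; python3 -m creep '[0,0,0.05,0,0,0,0,0,0,0,0,0]' |grep -E 'eef|cont'
```

```text
eef_pos: [613.1, -7.1, 48.2]
contact_force: [-2.1, 0.8, 11.7]
eef_pos: [613.0, -7.1, 48.2]
contact_force: [-2.9, 0.4, 12.6]
```

Spring 1 is on its stop. It took about 8.4 N just above the stop, so it is sound. On to spring 2.

```bash
python3 -m creep '[0,0,-1.5,0,0,0,-1.5,0,0,-2.2,0,0,0,-2.2,0,0,0,0,0,0,0,0,0,0,0,0,0.6,0,0,0,0.6,0]' |grep -E 'eef|cont'; python3 -m creep '[0,0,0.5,0,0,0,0.4,0,0,0,0.3,0,0,0,0.2,0,0,0,0,0,0,0,0,0,0,0,0,0]' |grep -E 'eef|cont'; for k in 1 2 3; do python3 -m creep '[0,0,0,0]' |grep -E 'eef|cont'; done
```

```text
eef_pos: [614.7, 29.7, 62.1]
contact_force: [-0.0, -0.2, -0.2]
eef_pos: [614.6, 29.7, 50.3]
contact_force: [-4.1, -0.0, 6.7]
eef_pos: [614.6, 29.7, 50.3]
contact_force: [-3.7, -0.5, 6.0]
eef_pos: [614.6, 29.7, 50.3]
contact_force: [-3.7, -0.7, 6.8]
eef_pos: [614.6, 29.7, 50.4]
contact_force: [-4.0, 0.1, 7.2]
```

```bash
python3 s.py
```

```text
8.38 [614.6  29.7  50.4] [-4.04  0.07  7.23] 0.003
[ 0.998 -0.062 -0.001] [-0.     0.005 -1.   ]
[ 0.17  3.66 -0.98]
[ 0.25 -0.68 -0.96]
[ 0.24 -5.11 -0.94]
[ 0.31 -9.5  -0.91]
[-6.88  7.82  1.7 ]
```

The sideways move fell 7 mm short. I'll lift, recentre and press again.

```bash
python3 -m creep '[0,0,-1.0,0,0,0,-1,0,0,0,0,0,0.2,-0.7,0,0,0,0,0,0,0,0,0.5,0,0,0,0.2,0,0,0,0,0]' |grep -E 'eef|cont'; python3 -m creep '[0,0,0.3,0,0,0,0.3,0,0,0,0.3,0,0,0,0.2,0,0,0,0,0,0,0,0,0,0,0,0,0]' |grep -E 'eef|cont'; for k in 1 2 3; do python3 -m creep '[0,0,0,0]' |grep -E 'eef|cont'; done
```

```text
eef_pos: [616.2, 34.1, 60.5]
contact_force: [0.2, -0.5, 0.4]
eef_pos: [617.0, 34.1, 52.2]
contact_force: [-2.5, -0.0, 6.0]
eef_pos: [617.1, 34.1, 52.2]
contact_force: [-4.7, 0.0, 5.6]
eef_pos: [617.0, 34.1, 52.2]
contact_force: [-2.9, 0.0, 5.7]
eef_pos: [617.0, 34.0, 52.2]
contact_force: [-3.8, 1.0, 5.7]
```

```bash
python3 -m creep '[0,0,0.2,0,0,0,0.15,0,0,0,0,0,0,0,0,0,0,0,0,0]' |grep -E 'eef|cont'; python3 -m creep '[0,0,0.1,0,0,0,0,0,0,0,0,0,0,0,0,0]' |grep -E 'eef|cont'; python3 -m creep '[0,0,0.05,0,0,0,0,0,0,0,0,0]' |grep -E 'eef|cont'; python3 -m creep '[0,0,0.05,0,0,0,0,0,0,0,0,0]' |grep -E 'eef|cont'
```

```text
eef_pos: [617.2, 34.1, 49.3]
contact_force: [-3.7, 0.1, 6.7]
eef_pos: [617.2, 34.1, 48.5]
contact_force: [-4.7, -0.2, 8.2]
eef_pos: [617.3, 34.1, 48.3]
contact_force: [-5.0, 0.2, 9.6]
eef_pos: [617.3, 34.1, 48.2]
contact_force: [-5.9, -0.3, 10.7]
```

Spring 2 is sound and has reached its stop. On to spring 3.

```bash
python3 -m creep '[0,0,-1.2,0,0,0,-1.2,0,0,0,0,0,0,-1.5,0,0,0,-1.5,0,0,0,-1.5,0,0,0,0,0,0,0,0,0,0]' |grep -E 'eef|cont'; python3 s.py
```

```text
eef_pos: [618.2, 60.4, 69.5]
contact_force: [-0.1, 1.0, 0.2]
11.8 [618.2  60.4  69.5] [-0.1   0.97  0.23] -0.001
[ 1.    -0.022 -0.002] [-0.001  0.024 -1.   ]
[-0.27  6.77  0.79]
[-0.02  2.44  0.89]
[ 0.16 -1.99  1.  ]
[ 0.4  -6.37  1.11]
[-7.48 10.7   3.41]
```

```bash
python3 -m creep '[0,0,-0.5,0,0,0,0,0,0,0,0,0]' |grep -E 'eef|cont'; python3 -c "
from h import *
s=observe();print(s['joints'].round(3),s['joint_torque'].round(1),s['tool_rot'].round(3))"
```

```text
eef_pos: [619.2, 59.2, 76.0]
contact_force: [0.1, -0.8, -0.2]
[-0.025  0.316  0.095  1.349  0.024  3.14 ] [  0.1 -43.5  31.6   0.    0.1  -0. ] [[ 1.    -0.024  0.002]
 [-0.024 -0.999  0.024]
 [ 0.001 -0.024 -1.   ]]
```

Joint 6 has reached its range limit. I'll raise the tool and make the half turn the other way, which gives the same grasp.

```bash
T='0'; python3 -m creep '[0,0,-2,-7.1,0,0,-1,-7.1,0,0,0,-7.1,0,0,0,-7.1,0,0,0,-7.1,0,0,0,-7.1,0,0,0,-7.1,0,0,0,-7.1]' |grep eef;  python3 -m creep '[0,0,0,-7.1,0,0,0,-7.1,0,0,0,-7.1,0,0,0,-7.1,0,0,0,-7.1,0,0,0,-7.1,0,0,0,-7.1,0,0,0,-7.1]'|grep eef;  python3 -m creep '[0,0,0,-7.1,0,0,0,-7.1,0,0,0,-7.1,0,0,0,-7.1,0,0,0,-7.1,0,0,0,-7.1,0,0,0,-7.1,0,0,0,-7.1]' |grep eef; python3 -m creep '[0,0,0,-7.1,0,0,0,0,0,0,0,0,0,0,0,0]'|grep eef; python3 s.py; python3 -c "
from h import *
s=observe();print(s['joints'].round(3))"
```

```text
eef_pos: [618.8, 58.4, 105.6]
eef_pos: [618.8, 58.4, 105.6]
eef_pos: [618.8, 58.4, 105.5]
eef_pos: [618.8, 58.6, 105.5]
14.38 [618.8  58.6 105.5] [-0.06 -1.01 -0.49] -0.001
[-0.998  0.07   0.001] [ 0.001  0.024 -1.   ]
[ 0.02 -6.68  4.39]
[-0.03 -2.34  4.5 ]
[0.01 2.09 4.6 ]
[-0.03  6.48  4.71]
[  7.04 -10.95   7.  ]
[-0.026  0.304  0.14   1.407  0.024  0.044]
```

```bash
python3 -m creep '[0,1.0,0,0,0,1.09,0,0,0,0,2,0,0,0,1.5,0,0,0,0.6,0,0,0,0,0,0,0,0,0]' |grep -E 'eef|cont'; python3 s.py | sed -n 1,5p;  python3 -m creep '[0,0,0.3,0,0,0,0.2,0,0,0,0.2,0,0,0,0,0,0,0,0,0,0,0,0,0]' |grep -E 'eef|cont'
```

```text
eef_pos: [619.8, 81.2, 64.8]
contact_force: [0.3, -0.1, 0.6]
14.97 [619.8  81.2  64.8] [ 0.28 -0.07  0.64] -0.002
[-0.998  0.067  0.002] [-0.     0.025 -1.   ]
[-0.01 -8.85  0.26]
[-0.07 -4.51  0.37]
[-0.04 -0.08  0.48]
eef_pos: [620.8, 80.7, 58.7]
contact_force: [-0.2, 0.6, 0.0]
```

```bash
python3 -m creep '[0,0,0.3,0,0,0,0.2,0,0,0,0.1,0,0,0,0,0,0,0,0,0,0,0,0,0]' |grep -E 'eef|cont'; for k in 1 2 3; do python3 -m creep '[0,0,0,0]' |grep -E 'eef|cont'; done; python3 -m creep '[0,0,0.2,0,0,0,0,0,0,0,0,0]' |grep -E 'eef|cont';for k in 1 2 ; do python3 -m creep '[0,0,0,0]' |grep -E 'eef|cont'; done
```

```text
eef_pos: [620.8, 80.8, 53.0]
contact_force: [-0.1, -0.4, 4.7]
eef_pos: [620.8, 80.8, 53.0]
contact_force: [-0.8, -0.6, 4.5]
eef_pos: [620.8, 80.8, 52.9]
contact_force: [-0.0, -0.9, 6.0]
eef_pos: [620.8, 80.8, 53.0]
contact_force: [-0.8, -0.2, 5.9]
eef_pos: [620.8, 80.8, 51.2]
contact_force: [-1.0, -0.7, 6.8]
eef_pos: [620.8, 80.8, 51.3]
contact_force: [-0.8, -0.7, 5.6]
eef_pos: [620.8, 80.8, 51.3]
contact_force: [-0.6, -0.2, 6.8]
```

Spring 3 is sound as well: about 5.3 N at 53 mm and 6.4 N at 51.3 mm. Now down to its stop.

```bash
python3 -m creep '[0,0,0.2,0,0,0,0,0,0,0,0,0]' |grep -E 'eef|cont'; python3 -m creep '[0,0,0.1,0,0,0,0,0,0,0,0,0]' |grep -E 'eef|cont'; python3 -m creep '[0,0,0.05,0,0,0,0,0,0,0,0,0]' |grep -E 'eef|cont'; python3 -m creep '[0,0,0.05,0,0,0,0,0,0,0,0,0]' |grep -E 'eef|cont'
```

```text
eef_pos: [620.9, 80.8, 49.6]
contact_force: [-1.5, 0.4, 8.2]
eef_pos: [621.0, 80.8, 48.9]
contact_force: [-1.7, -1.7, 8.1]
eef_pos: [621.0, 80.8, 48.5]
contact_force: [-1.5, -0.6, 8.3]
eef_pos: [621.0, 80.8, 48.3]
contact_force: [-2.3, -1.1, 9.2]
```

```bash
python3 -m creep '[0,0,0.07,0,0,0,0,0,0,0,0,0]' |grep -E 'eef|cont'; python3 -m creep '[0,0,-1.2,0,0,0,-1.2,0,0,0,0,0,0,2.2,0,0,0,2.2,0,0,0,0,0,0,0,0,0,0]' |grep -E 'eef|cont'; python3 s.py | tail -2
```

```text
eef_pos: [621.0, 80.8, 48.3]
contact_force: [-3.4, -0.5, 11.4]
eef_pos: [622.3, 125.2, 69.3]
contact_force: [0.7, -0.1, 0.8]
[-0.13 -0.1   0.93]
[  7.01 -17.5    3.24]
```

```bash
python3 -m creep '[-0.1,-0.1,0.5,0,0,0,0.4,0,0,0,0.3,0,0,0,0.3,0,0,0,0.2,0,0,0,0,0,0,0,0,0,0,0,0,0]' |grep -E 'eef|cont'; for k in 1 2 3; do python3 -m creep '[0,0,0,0]' |grep -E 'eef|cont'; done; python3 -m creep '[0,0,0.2,0,0,0,0,0,0,0,0,0]' |grep -E 'eef|cont';for k in 1 2 ; do python3 -m creep '[0,0,0,0]' |grep -E 'eef|cont'; done
```

```text
eef_pos: [624.0, 123.3, 53.6]
contact_force: [-1.5, -1.4, 2.1]
eef_pos: [624.1, 123.5, 53.7]
contact_force: [-0.5, -1.9, 1.6]
eef_pos: [624.2, 123.5, 53.7]
contact_force: [-1.3, -1.5, 2.8]
eef_pos: [624.2, 123.6, 53.6]
contact_force: [-0.6, -2.3, 3.0]
eef_pos: [624.3, 123.7, 51.5]
contact_force: [-0.1, -1.9, 3.1]
eef_pos: [624.3, 123.7, 51.5]
contact_force: [0.1, -3.0, 3.6]
eef_pos: [624.3, 123.7, 51.5]
contact_force: [-1.8, -2.5, 3.4]
```

Spring 4 is weak: about 3.4 N at 51.5 mm, against about 6.4 N for the others. Pressing on to its stop.

```bash
python3 -m creep '[0,0,0.2,0,0,0,0,0,0,0,0,0]' |grep -E 'eef|cont'; python3 -m creep '[0,0,0.1,0,0,0,0,0,0,0,0,0]' |grep -E 'eef|cont'; python3 -m creep '[0,0,0.05,0,0,0,0,0,0,0,0,0]' |grep -E 'eef|cont'; python3 -m creep '[0,0,0.05,0,0,0,0,0,0,0,0,0]' |grep -E 'eef|cont';python3 -m creep '[0,0,0.05,0,0,0,0,0,0,0,0,0]' |grep -E 'eef|cont'
```

```text
eef_pos: [624.4, 123.7, 49.5]
contact_force: [-1.0, -2.0, 3.6]
eef_pos: [624.4, 123.8, 48.6]
contact_force: [-0.2, -1.7, 3.7]
eef_pos: [624.4, 123.8, 48.4]
contact_force: [-0.7, -2.8, 4.9]
eef_pos: [624.4, 123.8, 48.4]
contact_force: [-1.3, -2.7, 6.9]
eef_pos: [624.5, 123.8, 48.3]
contact_force: [-2.3, -3.0, 8.8]
```

```bash
python3 -m creep '[0,0,-1.5,0,0,0,-2.5,0,0,0,-2,0,1.17,-2.92,0,0,1.17,-2.92,0,0,1.17,-2.92,0,0,1.17,-2.92,0,0,1.17,-2.92,0,0]' 0.8|grep -E 'eef|cont'; python3 -m creep '[1.17,-2.92,0,0,0,0,0,0,0,0,0,0,0,0,0,0]'|grep -E 'eef|cont'; python3 s.py
python3 - <<'E'
from h import *
i=get_image("side");x,y,w,h=250,140,120,90;cv2.imwrite("pics/s3.png",cv2.resize(i["color"][y:y+h,x:x+w,::-1],None,fx=5,fy=5,interpolation=2))
T=i["world_from_camera"]
for p in([541,-44,66],[541,-44,30]):
    c=i["K"]@(T[:3,:3].T@(np.array(p)-T[:3,3]));c=c[:2]/c[2];print(c,(c-[x,y])*5)
E
```

```text
eef_pos: [554.4, -19.1, 101.8]
contact_force: [0.5, -0.6, -0.6]
eef_pos: [542.0, -46.8, 101.8]
contact_force: [0.7, -0.9, 0.7]
22.05 [542.  -46.8 101.8] [ 0.72 -0.86  0.68] 0.802
[-0.998  0.067  0.002] [-0.     0.026 -1.   ]
[-6.92  4.34  4.28]
[-6.98  8.68  4.39]
[-6.96 13.11  4.51]
[-7.   17.5   4.62]
[0.11 0.09 6.88]
[339.23431267 193.28874862] [446.17156334 266.4437431 ]
[339.27505608 204.4674401 ] [446.37528039 322.3372005 ]
```

View pics/s3.png

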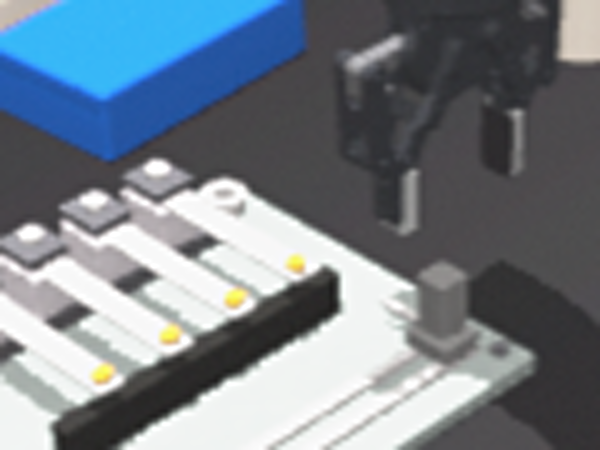

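The side crop shows the open fingers straddling the post (top centre about (442,270), predicted (446,266)). I'll descend and grip.

```bash
python3 -m creep '[0.1,0.1,1.5,0,0,0,2,0,0,0,2,0,0,0,0.6,0,0,0,0.4,0,0,0,0,0,0,0,0,0]'|grep -E 'eef|cont'; python3 -m creep '[0,0,0,0,0,0,0,0,0,0,0,0,0,0,0,0,0,0,0,0,0,0,0,0,0,0,0,0,0,0,0,0]' 0.1 25; python3 s.py|tail -1
```

```text
eef_pos: [542.1, -44.6, 38.4]
contact_force: [1.0, -0.1, 0.6]
time: 23.35
eef_pos: [542.2, -43.8, 38.9]
tool_rot: [[-0.998, 0.066, 0.003], [0.066, 0.997, 0.026], [-0.001, 0.027, -1.0]]
contact_force: [-0.4, 5.4, 4.5]
gripper_width: 0.23
gripper_force: 28.7
[ 0.12 -0.04  0.59]
```

```bash
python3 -m creep '[-0.01,1,0.027,0,-0.01,1,0.027,0,-0.01,1,0.027,0,-0.01,1,0.027,0,-0.01,1,0.027,0,-0.01,1,0.027,0,-0.01,1,0.027,0,-0.01,1,0.027,0]'|grep -E 'eef|cont|grip';python3 -m creep '[-0.01,1,0.027,0,-0.01,1,0.027,0,-0.01,1,0.027,0,-0.01,1,0.027,0,-0.01,1,0.027,0,-0.01,1,0.027,0,-0.01,1,0.027,0,0,0,0,0]'|grep -E 'eef|cont|grip'; python3 -m creep '[0,0,0,0,0,0,0,0]' |grep -E 'eef|cont|grip';python3 s.py
```

```text
eef_pos: [548.0, 34.0, 38.9]
contact_force: [-2.1, -2.7, 6.2]
gripper_width: 0.229
gripper_force: 27.4
eef_pos: [553.4, 106.0, 38.9]
contact_force: [-1.8, 1.8, 7.3]
gripper_width: 0.231
gripper_force: 28.4
eef_pos: [553.4, 105.8, 38.9]
contact_force: [-2.0, 0.9, 6.5]
gripper_width: 0.23
gripper_force: 28.7
24.85 [553.4 105.8  38.9] [-2.01  0.93  6.48] 0.23
[-0.998  0.066 -0.001] [ 0.002  0.025 -1.   ]
[ -6.8  -10.8   -2.38]
[-6.86 -6.46 -2.27]
[-6.84 -2.03 -2.16]
[-6.88  2.36 -2.05]
[  0.25 -15.04   0.21]
```

```bash
python3 -m creep '[-0.01,0.8,0.02,0,-0.01,0.8,0.02,0,0,0.75,0.02,0,0,0,0,0,0,0,0,0]'|grep -E 'eef|cont';python3 -m creep '[0,0,0,0,0,0,0,0,0,0,0,0,0,0,0,0,0,0,0,0,0,0,0,0]' 0.8|grep -E 'eef|cont|wid'; python3 -m creep '[0,0,-1,0,0,0,-2,0,0,0,-2,0,0,0,-3,0,2,0,-3,0,4,0,0,0,4,0,0,0,4,0,0,0]'|grep -E 'eef|cont'; python3 -m creep '[4,0,0,0,4,0,0,0,4,0,0,0,4,0,0,0,0,0,0,0,0,0,0,0]'|grep -E 'eef|cont'
python3 - <<'E'
from h import *
i=get_image("top");x,y,w,h=235,125,120,110
cv2.imwrite("pics/t4.png",cv2.resize(i["color"][y:y+h,x:x+w,::-1],None,fx=5,fy=5,interpolation=2))
T=i["world_from_camera"]
for p in([623.6,124.3,60],[553.8,129.4,66]):
    c=i["K"]@(T[:3,:3].T@(np.array(p)-T[:3,3]));c=c[:2]/c[2];print((c-[x,y])*5)
E
```

```text
eef_pos: [555.1, 128.9, 38.9]
contact_force: [-2.9, 0.8, 7.1]
eef_pos: [554.4, 127.9, 36.9]
contact_force: [0.1, 0.6, -0.2]
gripper_width: 0.803
eef_pos: [414.5, 134.7, 149.1]
contact_force: [-0.5, -0.0, 0.4]
eef_pos: [254.6, 145.7, 148.7]
contact_force: [1.1, -1.4, 0.4]
[170.68330805 272.27281963]
[156.6729939  399.96616915]
```

View pics/t4.png

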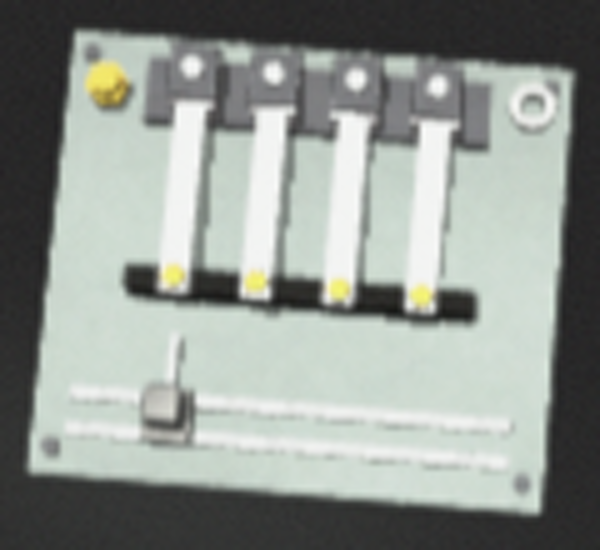

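The top crop shows the post top at about (162,404), against (157,400) predicted for exact alignment. That puts it within about 3 mm of spring 4's line, with all springs up and the arm clear.

```bash
python3 -c "
from station import *
print(job_done())"
```

```text
the job is handed in; nothing more can be done
None
```

I pressed all four springs onto their stops in order. The fourth is the weak one (about 3.4 N where the others gave about 6.4 N), so I left the marker about 3 mm from its line and handed the job in; no verdict came back.

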